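Unlock the petty-cash box and hold the key turned

ROBOT

A 6-joint arm with a two-finger parallel gripper is mounted at the origin on the work surface. World frame = base frame: x ahead of the robot, y to its left, z up, the work surface at z = 0. Lengths are in m, angles in rad, forces in N, time in s.
With the tool pointing down it reaches from about 0.225 to 0.875 m from the base axis. Payload 3.4 kg.
Tool frame: the origin (TCP) lies midway between the tips of the shut fingers; the grasp point (between the pads) lies 19 mm behind it (manip.grip_point_offset is the distance from the TCP to the grasp point, in m); z points along the fingers, y is the line along which they close (so a half turn about z gives the same grasp; the last joint's range is limited). The gripper opens to 85 mm and grips with 20 to 120 N. Pads are 22 mm wide; open, the fingers measure 114 mm over their backs; the gripper's body (76 mm by 85 mm) begins 54 mm behind the grasp point. The pads swing forward as they close: fully open they stand 13 mm farther back than shut.
Start: joints at [-0.121, 0.276, 1.505, -0, 1.361, -0.121], TCP at [0.575, -0, 0.231] pointing down, gripper open.
Joint ranges: [-2.89, 2.89], [-0.75, 2.08], [0.22, 2.7], [-1.18, 4.32], [0.11, 2.71], [-2.7, 2.7]. Speed limits (rad/s): [2.57, 2.57, 3.14, 3.14, 3.14, 3.14].

INTERFACE

Orientations are given as a unit quaternion [w, x, y, z].
In Python, from rig import manip gives the robot as it stands.
- The arm moves only by the shell command python3 -m handwheel 'ROWS' [FORCE]. ROWS is JSON, a list of rows, each an object with "translation": the shift along the tool's x, y, z in m, a list of three; "angular": the turn, a rotation vector about the tool's x, y, z in degrees, a list of three; "hand": the closure, from 0 (fully open) to 1 (shut). A call has 1 to 10 rows; each row shifts and turns the commanded pose from where the row before left it, along the tool's axes as they then stand; what a row does not reach is not made up. A row lasts 1/12 s, in which the tool goes at most 41.7 mm and 7.16 degrees, less where a joint would pass 70% of its speed; a pose out of reach is approached as far as the arm can. A call with a gripper value outside its range is refused whole. The fingers move at their own pace and stop on an object; FORCE is the grip in N (left out, the last holds). Time passes only in rows, so rows that do not move let the fingers close. It gives the time, the measured TCP pose, the force, the opening and the grip force at its end, in the units of the state.
- manip.get_state(): the state, without advancing time (a new reading comes with each control period).
- manip.get_image(name): name is "scene" or "side" or "wrist"; returns the picture (480x640x3 uint8, red, green, blue); there is no depth.
- manip.camera_info(name): a dict with "camera_matrix" (3x3 intrinsics, pixels), "k1" (the pictures are not rectified: a ray, as slopes to the right and down, at radius r is drawn at 1 + k1 r^2 times it, then the intrinsics apply), "eye" and "orientation" of the camera in the world; the wrist camera has in their place "tool_from_camera" (4x4, takes a point from camera to tool coordinates, whose origin is the TCP and whose axes are the flange's). Camera axes: x right, y down, z forward; pixel columns grow to the right and rows downward; lengths in m; the calibration is good to about 2 mm. A picture is of the moment at which its call begins: read the wrist's pose just before it. camera_info takes no time and is no camera call.
- manip.sign_off(): hands the job in; it is judged then, once.
The state is a dict: "clock": time; "qpos": joint angles; "qd": joint speeds; "effort": joint torques, N m; "position": TCP position; "ee_rot": TCP orientation; "contact_force": force on the tool from outside, world axes, zero at the start; "moment": the same for the moment, N m; "width": finger opening in m; "gripper_force": force on a finger pad.
Only numpy, scipy, OpenCV 4.12 (cv2) and the standard library are available. Lean on these libraries where they do the work, as an engineer would, in place of code of your own. Each camera call takes 0.05 s, during which the arm holds its last target. There are 200 camera calls.

TASK

Take the big black-headed key off its peg on the key rack, ease it all the way down into the lock in the lid of the cash box (its pins are sticky, so wiggle it past them, never ram it), and turn it a quarter turn clockwise to the stop. The lock springs back, so finish with the key still in your grip and held fully turned, so that I can lift the lid. Leave the other key and the coffee cups alone.

Things in the scene. Friction and masses are not known exactly. Their poses are not given: they have to be found in the camera images.
- key: The cash-box key, loose, 74 mm long, about 35 g; hangs upright, blade down, on one of the rack's two pegs. Origin: the blade's tip; z runs up to the head, y across the width, x across the thickness. Blade: flat steel 10 mm wide (y), 3 mm thick (x) from z 0 to 22, the lowest 3.5 mm tapering to 3 x 1.2 mm; round neck of 4 mm diameter from z 22 to 30. A half turn about z leaves it the same.
- key_grip (a point): Point on the key's axis, 57 mm above its tip, where its black plastic head is well gripped. Head: 32 mm wide (y), 10 mm thick (x), from 27 mm below this point (the flat shoulder) to 17 mm above it; the peg runs along x through its square hole, 14 x 14 mm, from 5 mm below to 9 mm above this point. Grip the two sides 32 mm apart. With the key fully in, this point is 33 mm above the lid.
- rack: T-shaped wooden key rack, fixed on the table. Origin: centre of the underside of its foot (120 mm in x, 160 in y, 18 high). A post 18 mm square at x +45, y 0 carries a crossbar 14 mm square along y, 180 mm long, at x +45, axis at z 150 (top 157). From it two level steel pegs 4 mm thick, at y +60 and -60, axis at z 150, run to its front (-x), to x -12, their ends turned up to z 156 at x -17.
- rack_front (a point): Point on the rack midway between the pegs' tips: x -17, y 0, z 150 mm in the rack's frame. The keys hang about 21 mm behind this (x +2 to +6 in the rack's frame) by the top of their holes. To take the big key: lift it 7 to 8 mm (at 10 mm the lower edge of its hole meets the peg), then draw it level along the rack's -x by 40 mm or more.
- cashbox: Grey steel cash box, fixed on the table, 180 mm (x) by 250 mm (y) by 90 mm high. Origin: centre of its underside. Lid top at z 90; the lid stays shut. The steel lock plate, 32 x 32 mm and 6 mm proud of the lid, lies near the front (-x) edge. A folded handle up to 10 mm high lies on the lid at x +12 to +46, y -60 to +60.
- keyhole (a point): Centre of the keyhole at the top face of the lock plate: x -50, y 0, z 96 mm in the box's frame; axes as the box's, lock axis vertical. A slot long along y, 11.6 x 4.6 mm, countersunk at 45 degrees over the top 2 mm to 15.6 x 8.6 mm. The key goes straight down with its y axis along the slot (either way round), 30 mm deep, until its shoulder rests on the plate.
- keyway (a point): Point on the lock's axis 30 mm below the keyhole point, where the key's tip is when it is fully in. On the way three sticky sprung pins at the sides of the keyway (13, 18, 23 mm below the keyhole point) catch the blade: a straight push stalls at 12 to 25 N, but turning it to and fro by 0.08 to 0.13 rad under 12 to 20 N gets it past. It turns only within 2 mm of fully in; once turned it stays in.
- cylinder (a joint): Turn of the lock cylinder (rad): 0 at rest with the keyway along the box's y, growing clockwise seen from above, stop at 1.57. A spring turns it back (0.01 N m at 0, 0.033 N m at the stop) and it has 0.015 N m of friction. The key has up to about 0.2 rad of play in it, so the hand turns up to about 1.8 rad to reach the stop.
- other_key: Another key, loose, 54 mm long, 20 g, plain steel with a thin round bow 24 mm across, hanging on the other peg. To be left there. Origin: on its axis, 14 mm below the tip of its blade; z up.
- cup0: Takeaway coffee cup with lid and sleeve, loose, 84 mm across at the lid, 112 mm high. To be left alone. Origin: centre of its underside.
- cup1: A second cup like it, loose. To be left alone. Origin: centre of its underside.
Things that resemble listed ones, but are neither listed nor needed, are in the scene too. Leave any yellow look-alike of the key alone.

How it is judged:
On the way:
1. the key is fully in the lock: upright, shoulder on the plate, cylinder not yet turned (z of key in the frame of keyhole below -0.0275 m and horizontal distance between key and keyhole below 0.004 m and angle between key's own z axis and vertical below 0.15 rad and value of joint cylinder below 0.5 rad), for 0.1 s.
At the end, for the whole second after the job is handed in: The fingers still grip the key (over 2 N), the key stands upright (within 0.15 rad) in the lock with its tip at least 26.5 mm below the top of the lock plate, and the cylinder is held turned by more than 1.4 rad (the stop is at 1.57) through the last second (value of joint cylinder above 1.4 rad and z of key in the frame of keyhole below -0.0265 m and horizontal distance between key and keyhole below 0.005 m and angle between key's own z axis and vertical below 0.15 rad and contact force between the fingers and key above 2 N); the arm keeps its last pose, push and grip.
It fails at once if the key is rammed or forced: over 80 N in all of contact between the key and the cash box (the pins' squeeze counted in) before the cylinder is near its stop (contact force between key and cashbox above 80 N and value of joint cylinder below 1.3 rad).
It fails at once if the other key is taken off its peg or moved by more than 30 mm (distance of other_key from where it was at the start of the episode above 0.03 m).
It fails at once if a cup is shoved by more than 30 mm or tipped over (distance of any of cup0, cup1 from where it was at the start of the episode above 0.03 m or angle between any of cup0, cup1's own z axis and vertical above 0.5 rad).
It also fails if it takes over 58 s, if anything falls off the work surface, if the arm or the gripper's body presses on something with over 40 N, if the wrist force passes 120 N, or if a joint passes its speed limit or range.

## Working session

There is one attempt and no reset: what is moved stays moved. The work goes in short steps, Python scripts to look and compute and a shell command to move; the robot and the scene stay as the last step left them, time stands still between calls to the robot, and variables do not carry over. Pictures are saved under pics/ and viewed, at most 14 in all, crops included, and the job is handed in when it is done.

```bash
ls; mkdir -p pics
python3 - <<'E'
from rig import manip
import cv2, numpy as np
np.set_printoptions(precision=4,suppress=True)
print(manip.get_state())
for n in ("scene","side","wrist"):
    print(n, manip.camera_info(n))
    im=manip.get_image(n); cv2.imwrite(f"pics/{n}0.png",im[:,:,::-1])
E
```

```text
pics
{'clock': 0.0, 'qpos': array([-0.121 ,  0.2766,  1.5061,  0.    ,  1.3607, -0.121 ]), 'qd': array([-0.0001, -0.0001, -0.0001,  0.0005, -0.0004, -0.0014]), 'effort': array([  0.0006, -41.6768, -24.5809,  -0.0002,   0.0111,   0.    ]), 'position': array([0.5745, 0.0001, 0.2304]), 'ee_rot': array([-0.0007,  0.7071,  0.7071, -0.0006]), 'contact_force': array([-0.2893, -0.4548, -1.216 ]), 'moment': array([ 0.0314, -0.0042,  0.03  ]), 'gripper_force': 0.0, 'width': 0.08563212383928223}
scene {'camera_matrix': array([[488.4245,   0.    , 317.9454],
       [  0.    , 488.4245, 240.506 ],
       [  0.    ,   0.    ,   1.    ]]), 'k1': -0.0527695112849444, 'eye': array([1.3331, 0.125 , 0.8576]), 'orientation': array([-0.2709,  0.5975,  0.6886, -0.3089])}
side {'camera_matrix': array([[601.9677,   0.    , 324.7472],
       [  0.    , 601.9677, 237.243 ],
       [  0.    ,   0.    ,   1.    ]]), 'k1': -0.11583685791868253, 'eye': array([ 0.0477, -1.221 ,  0.8763]), 'orientation': array([-0.4902,  0.8521, -0.1586,  0.092 ])}
wrist {'camera_matrix': array([[417.5528,   0.    , 316.4558],
       [  0.    , 417.5528, 242.8014],
       [  0.    ,   0.    ,   1.    ]]), 'k1': -0.01130448740416753, 'tool_from_camera': array([[ 0.0005, -0.9644, -0.2646,  0.0664],
       [ 1.    ,  0.0008, -0.0011, -0.0004],
       [ 0.0012, -0.2646,  0.9644, -0.1424],
       [ 0.    ,  0.    ,  0.    ,  1.    ]])}
```

View pics/scene0.png

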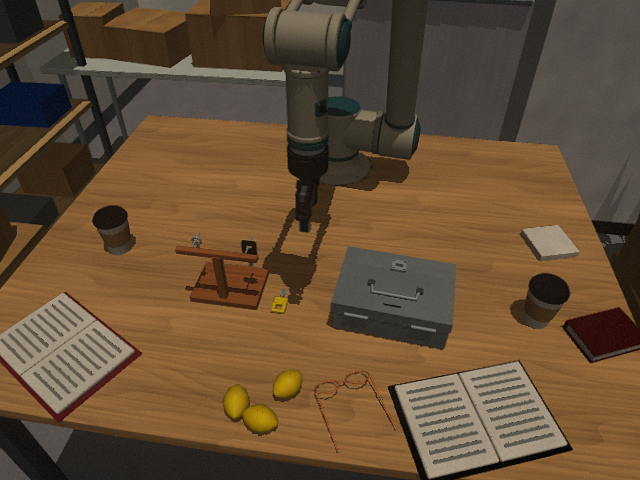

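View pics/side0.png

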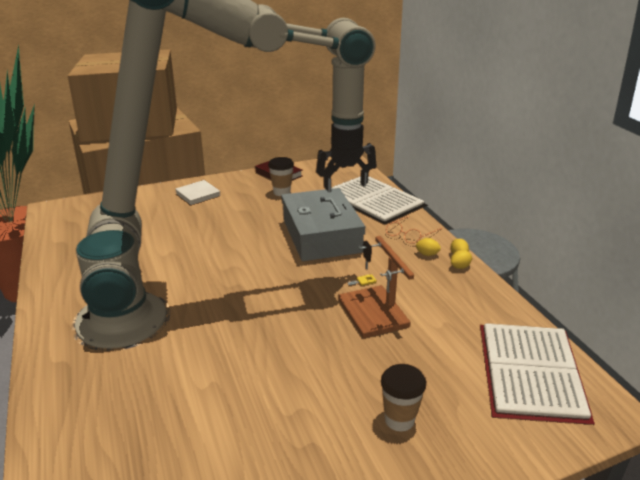

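Scene view: the rack crossbar spans about (177,249)–(257,258), the cash box lid is around (395,285) with its lock plate at (399,265), and the cups are at (113,230) and (545,300). The key candidates are:
- black-headed key at (249,247), on the right-hand peg
- plain steel key at (196,241), on the left-hand peg
- yellow key at (280,302), lying on the table

The black-headed one fits the description. I'll confirm it in one enlarged crop.

```bash
cat > h.py <<'E'
from rig import manip
import cv2, numpy as np
from scipy.spatial.transform import Rotation as R
np.set_printoptions(precision=4,suppress=True)
def rot(q): return R.from_quat([q[1],q[2],q[3],q[0]]).as_matrix()
def grab(n,f=None):
    """image + camera (K,k1,eye,Rwc)"""
    c=manip.camera_info(n); s=manip.get_state()
    if n=="wrist":
        T=c["tool_from_camera"]; Rt=rot(s["ee_rot"]); e=s["position"]+Rt@T[:3,3]; Rm=Rt@T[:3,:3]
    else: e=c["eye"]; Rm=rot(c["orientation"])
    im=manip.get_image(n)[:,:,::-1].copy()
    if f: cv2.imwrite(f,im); np.savez(f[:-4]+".npz",K=c["camera_matrix"],k=c["k1"],e=e,R=Rm)
    return im,dict(K=c["camera_matrix"],k=c["k1"],e=e,R=Rm)
def load(f): return dict(np.load(f))
def ray(c,uv):
    p=cv2.undistortPoints(np.array(uv,float).reshape(-1,1,2),c["K"],np.array([float(c["k"]),0,0,0]))[:,0]
    d=np.c_[p,np.ones(len(p))]@c["R"].T
    return d/np.linalg.norm(d,axis=1)[:,None]
def plane(c,uv,z):
    d=ray(c,uv); return c["e"]+d*((z-c["e"][2])/d[:,2])[:,None]
def proj(c,P):
    P=(np.atleast_2d(P)-c["e"])@c["R"]
    return cv2.projectPoints(P,np.zeros(3),np.zeros(3),c["K"],np.array([float(c["k"]),0,0,0]))[0][:,0]
def cross(c1,u1,c2,u2):
    a=[];b=[]
    for c,u in((c1,u1),(c2,u2)):
        d=ray(c,[u])[0]; M=np.eye(3)-np.outer(d,d); a.append(M); b.append(M@c["e"])
    return np.linalg.lstsq(np.vstack(a),np.hstack(b),rcond=None)[0]
E
python3 - <<'E'
from h import *
a,ca=grab("scene","pics/s1.png"); b,cb=grab("side","pics/d1.png")
A=cv2.resize(a[225:350,165:465],None,fx=2.6,fy=2.6,interpolation=cv2.INTER_CUBIC)
B=cv2.resize(b[180:340,270:430],(260,260)); B2=cv2.resize(b[225:305,340:420],(260,260))
C=np.zeros((A.shape[0]+260,A.shape[1],3),np.uint8); C[:A.shape[0]]=A; C[A.shape[0]:,:260]=B; C[A.shape[0]:,260:520]=B2
cv2.imwrite("pics/crop1.png",C); print(C.shape)
# rough
print("crossbar ends",plane(ca,[(177,248),(257,257)],.157))
print("lock plate",plane(ca,[(399,265)],.096))
print("foot",plane(ca,[(190,300),(259,307),(268,266),(202,256)],.018))
E
```

```text
(585, 780, 3)
crossbar ends [[ 0.6151 -0.277   0.157 ]
 [ 0.6177 -0.1012  0.157 ]]
lock plate [[0.5353 0.1986 0.096 ]]
foot [[ 0.6376 -0.2649  0.018 ]
 [ 0.635  -0.1038  0.018 ]
 [ 0.5032 -0.112   0.018 ]
 [ 0.4921 -0.2838  0.018 ]]
```

View pics/crop1.png

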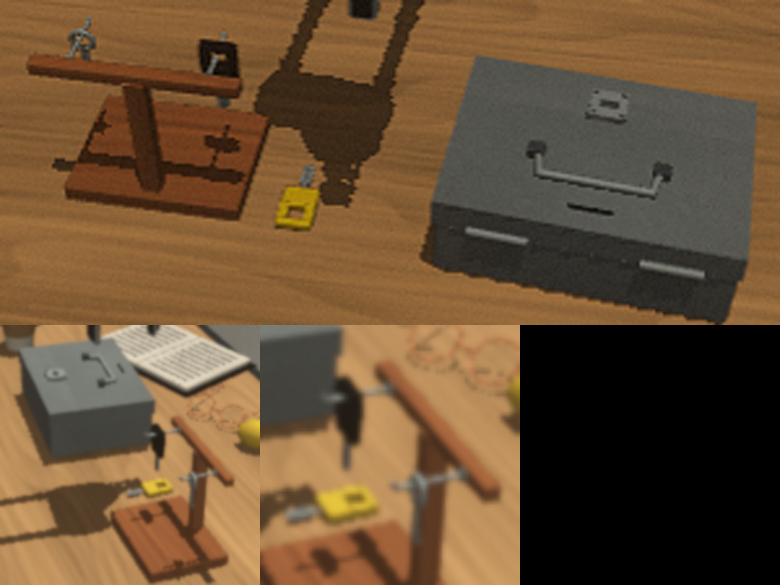

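The crop shows the black-headed key with the square hole on the peg nearer the box. The thin round-bowed steel key is on the other peg, and the yellow look-alike lies on the table. Next I'll move the wrist camera in front of the rack.

```bash
python3 -m handwheel '[{"translation":[-0.032,-0.017,-0.004],"angular":[0,0,0],"hand":0},{"translation":[-0.032,-0.017,-0.004],"angular":[0,0,0],"hand":0},{"translation":[-0.032,-0.017,-0.004],"angular":[0,0,0],"hand":0},{"translation":[-0.032,-0.017,-0.004],"angular":[0,0,0],"hand":0},{"translation":[-0.032,-0.017,-0.004],"angular":[0,0,0],"hand":0},{"translation":[0,0,0],"angular":[0,0,-7],"hand":0},{"translation":[0,0,0],"angular":[0,0,-7],"hand":0},{"translation":[0,0,0],"angular":[0,0,-7],"hand":0},{"translation":[0,0,0],"angular":[0,0,-7],"hand":0},{"translation":[0,0,0],"angular":[0,0,-7],"hand":0}]' 30
python3 -m handwheel '[{"translation":[0,0,0],"angular":[0,0,-7],"hand":0},{"translation":[0,0,0],"angular":[0,0,-7],"hand":0},{"translation":[0,0,0],"angular":[0,0,-7],"hand":0},{"translation":[0,0,0],"angular":[0,0,-7],"hand":0},{"translation":[0,0,0],"angular":[0,0,-7],"hand":0},{"translation":[0,0,0],"angular":[0,0,-7],"hand":0},{"translation":[0,0,0],"angular":[0,0,-7],"hand":0},{"translation":[0,0,0],"angular":[0,0,-6],"hand":0},{"translation":[0,0,0],"angular":[0,0,0],"hand":0},{"translation":[0,0,0],"angular":[0,0,0],"hand":0}]'
python3 - <<'E'
from h import *
s=manip.get_state(); print(s)
grab("wrist","pics/w1.png")
E
```

```text
clock: 1.08
position: [0.4898, -0.1602, 0.2513]
ee_rot: [-0.0, 0.459, 0.888, 0.0]
contact_force: [-0.3, 0.2, -0.7]
width: 0.0852
gripper_force: 0.0
clock: 1.92
position: [0.4899, -0.16, 0.2512]
ee_rot: [-0.0, 0.001, 1.0, 0.0]
contact_force: [0.3, -0.3, -1.1]
width: 0.0856
gripper_force: 0.0
{'clock': 1.9167, 'qpos': array([-0.4507,  0.1747,  1.5919,  0.    ,  1.3751, -2.0188]), 'qd': array([ 0.0017,  0.0009, -0.0013,  0.0004, -0.0019,  0.0047]), 'effort': array([ -0.0025, -35.6201, -24.7348,  -0.0009,   0.0008,  -0.0997]), 'position': array([ 0.4899, -0.16  ,  0.2512]), 'ee_rot': array([-0.    ,  0.0014,  1.    ,  0.    ]), 'contact_force': array([ 0.3279, -0.3127, -1.1191]), 'moment': array([-0.0395,  0.0264, -0.0457]), 'gripper_force': 0.0, 'width': 0.0855791159496785}
```

View pics/w1.png

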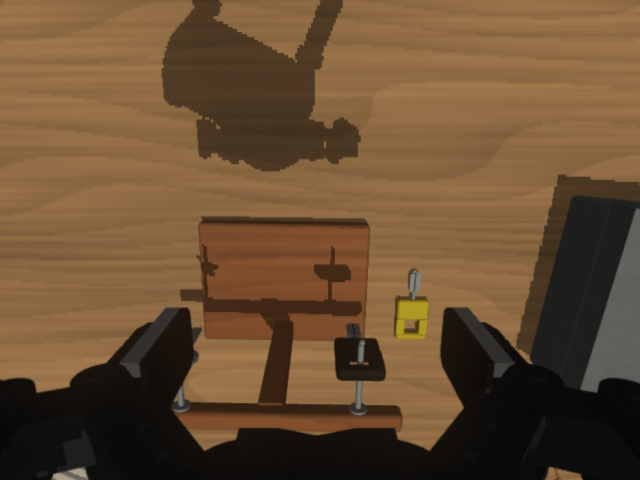

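Wrist view from in front of the rack: foot corners are near (200,219)–(368,340) and the crossbar is at row ~417. The black head is at about (335–384, 338–381), with its peg running through (361,350). I'll measure the edges by mask.

Run:
```python
from h import *
im=cv2.imread("pics/w1.png"); c=load("pics/w1.npz"); hsv=cv2.cvtColor(im,cv2.COLOR_BGR2HSV)
def quad(m,lbl):
    m=m.astype(np.uint8)*255
    n,l,st,_=cv2.connectedComponentsWithStats(m); i=1+st[1:,4].argmax()
    cs=max(cv2.findContours((l==i).astype(np.uint8),0,1)[0],key=cv2.contourArea)
    r=cv2.minAreaRect(cs); print(lbl,st[i],cv2.boxPoints(r).round(1).tolist()); return cs
# foot: reddish
w=np.zeros(im.shape[:2],bool); w[210:345,190:376]=1
print("foot px",hsv[260,290],"table",hsv[260,120],"bar",hsv[417,380],"table",hsv[417,415])
foot=(hsv[...,0]<11)&(hsv[...,1]>120)
cs=quad(foot&w,"foot"); 
w2=np.zeros_like(w); w2[400:435,330:420]=1
b=quad(foot&w2,"bar")
w3=np.zeros_like(w); w3[325:395,325:395]=1
dk=hsv[...,2]<60
k=quad(dk&w3,"key")
g=cv2.cvtColor(im,cv2.COLOR_BGR2GRAY)
C=cv2.resize(np.vstack([im[320:395,320:420]]),None,fx=6,fy=6,interpolation=cv2.INTER_CUBIC)
C2=cv2.resize(im[400:440,280:420],(600,170)); cv2.imwrite("pics/crop2.png",np.vstack([C[:430],C2]))
for r in range(338,384,3): print(r,g[r,328:392:2])
```

```text
foot px [ 12 166 135] table [ 16 134 137] bar [ 12 165 102] table [ 15 134 137]
foot [190 341   1   1   1] [[190.0, 341.0], [190.0, 341.0], [190.0, 341.0], [190.0, 341.0]]
bar [354 429   1   1   1] [[354.0, 429.0], [354.0, 429.0], [354.0, 429.0], [354.0, 429.0]]
key [ 334  325   51   56 1920] [[334.0, 325.0], [384.0, 325.0], [384.0, 380.0], [334.0, 380.0]]
338 [ 85  85  85  82  42  30  28  28  28  34  28  29  26  27  27  29  35  43
  47  57  58  58  58  76 118 126 126 126 126 126 126 124]
341 [111 108 109  52  18  21  21  21  23  22  21  21  22  23  21  30  75  96
  78  22  24  24  22  24  34 117 122 121 122 122 122 121]
344 [118 118 118  44  21  21  23  20  21  21  22  21  21  20  23  46  91 118
  77  24  24  23  24  24  23  76 120 120 119 119 119 119]
347 [115 115 114  44  21  18  21  22  21  21  24  21  23  22  23  66 113 118
  43  22  24  23  23  23  24  38 112 114 113 114 114 114]
350 [116 117 116  63  20  22  21  21  21  22  21  22  23  22  24  76 116 118
  42  22  23  23  24  24  22  26  84 115 116 115 116 116]
353 [126 126 126  74  21  21  21  21  22  21  22  24  23  23  24  
[... 718 characters left out ...]
  24  24  39 109 112 113]
371 [125 125 125 114  35  23  29  28  27  28  29  30  28  30  29  31  30  29
  30  30  28  30  30  29  28  30  29  30  30  98 118 119]
374 [123 124 124 123  52  25  29  31  31  31  32  32  32  32  32  32  32  33
  32  32  34  35  34  34  34  34  34  33  31 112 118 117]
377 [120 120 120 120 103  25  26  27  29  28  27  28  27  28  29  30  29  28
  29  29  30  28  29  31  31  31  30  28  39 109 112 112]
380 [118 119 119 119 118 109  85  54  54  54  55  54  54  54  46  43  46  40
  46  46  46  46  45  39  38  40  38  54  97 118 118 117]
383 [116 115 116 116 116 116 116 116 116 116 116 115 116 116  81 112 119 104
 116 117 116 116 116 115 116 116 116 116 117 116 116 116]
```

View pics/crop2.png

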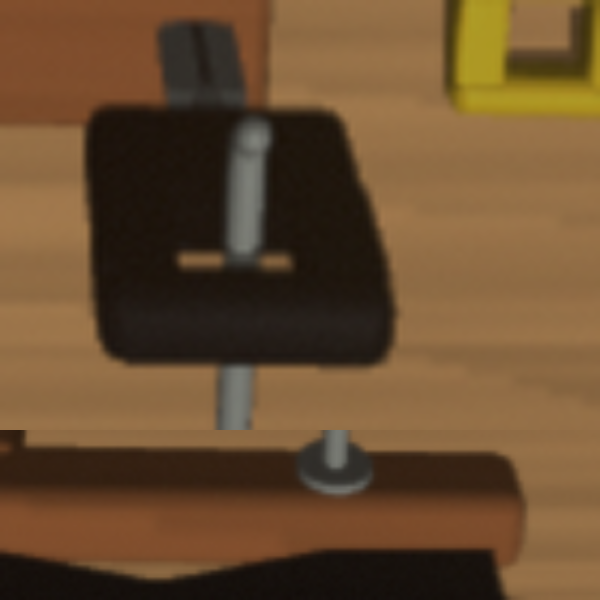

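Run:
```python
from h import *
c=load("pics/w1.npz")
t=plane(c,[(360.8,374.7),(336.3,374.7),(385.2,374.7),(360.8,369.2),(360.8,380.3)],.160); print("headtop c,l,r,front,back\n",t)
p=plane(c,[(360.6,353),(358.1,402)],.150); print("peg",p, "yaw",np.degrees(np.arctan2((p[1]-p[0])[1],(p[1]-p[0])[0])))
b=plane(c,[(280,414.1),(395,415.6),(402.5,416)],.157); print("bar",b,"yaw",np.degrees(np.arctan2(-(b[1]-b[0])[0],(b[1]-b[0])[1])))
f=plane(c,[(200,223.5),(368.5,225),(203,339),(365,341)],.018); print("foot",f)
# two-view key location: scene & side by dark mask
for n,(r0,r1,c0,c1) in(("s1",(236,262,238,262)),("d1",(236,268,358,376))):
    im=cv2.imread(f"pics/{n}.png"); m=(im.max(2)<45)[r0:r1,c0:c1]
    y,x=np.nonzero(m); print(n,x.min()+c0,x.max()+c0,y.min()+r0,y.max()+r0, x.mean()+c0,y.mean()+r0)
# predicted projection of grip pt
P=np.r_[t[0][:2],.143]
print("pred head centre scene/side",proj(load("pics/s1.npz"),P+[0,0,-.005]),proj(load("pics/d1.npz"),P+[0,0,-.005]))
```

```text
headtop c,l,r,front,back
 [[ 0.5735 -0.1325  0.16  ]
 [ 0.5735 -0.1481  0.16  ]
 [ 0.5736 -0.117   0.16  ]
 [ 0.5696 -0.1326  0.16  ]
 [ 0.5776 -0.1324  0.16  ]]
peg [[ 0.5639 -0.1318  0.15  ]
 [ 0.6011 -0.1326  0.15  ]] yaw -1.0935905778853297
bar [[ 0.6051 -0.185   0.157 ]
 [ 0.6066 -0.1085  0.157 ]
 [ 0.6069 -0.1035  0.157 ]] yaw -1.111723778799794
foot [[ 0.5067 -0.2677  0.018 ]
 [ 0.5085 -0.1123  0.018 ]
 [ 0.6246 -0.2737  0.018 ]
 [ 0.6272 -0.1121  0.018 ]]
s1 242 256 240 254 249.02721088435374 246.83673469387756
d1 363 370 242 260 366.8452380952381 250.86904761904762
pred head centre scene/side [[248.4013 248.1621]] [[366.1303 251.3268]]
```

```bash
python3 -m handwheel '[{"translation":[-0.028,0.009,0],"angular":[0,0,0],"hand":0},{"translation":[-0.028,0.009,0],"angular":[0,0,0],"hand":0},{"translation":[-0.0275,0.0095,0],"angular":[0,0,1.1],"hand":0},{"translation":[0,0,0.02],"angular":[0,0,0],"hand":0},{"translation":[0,0,0.02],"angular":[0,0,0],"hand":0},{"translation":[0,0,0.02],"angular":[0,0,0],"hand":0},{"translation":[0,0,0.02],"angular":[0,0,0],"hand":0},{"translation":[0,0,0.02],"angular":[0,0,0],"hand":0},{"translation":[0,0,0.02],"angular":[0,0,0],"hand":0},{"translation":[0,0,0.009],"angular":[0,0,0],"hand":0}]' 60
python3 -m handwheel '[{"translation":[0,0,0],"angular":[0,0,0],"hand":0.3},{"translation":[0,0,0],"angular":[0,0,0],"hand":0.4},{"translation":[0,0,0],"angular":[0,0,0],"hand":0.5}]'
python3 - <<'E'
from h import *
im,c=grab("wrist","pics/w2.png"); s=manip.get_state(); print(s["position"],s["contact_force"],s["width"])
im,c=grab("side","pics/d2.png")
x=cv2.resize(im[200:300,320:420],(480,480),interpolation=cv2.INTER_CUBIC)
w=cv2.imread("pics/w2.png")[240:480,240:400]; cv2.imwrite("pics/v2.png",np.hstack([x,cv2.resize(w,(320,480))]))
E
```

```text
clock: 2.8
position: [0.572, -0.1319, 0.1196]
ee_rot: [-0.002, 0.01, 1.0, 0.001]
contact_force: [0.3, 0.2, -0.4]
width: 0.0855
gripper_force: 0.0
clock: 3.05
position: [0.5745, -0.1328, 0.1236]
ee_rot: [0.001, 0.01, 1.0, -0.0]
contact_force: [0.8, 0.3, 0.0]
width: 0.0517
gripper_force: 0.0
[ 0.5746 -0.1329  0.1238] [-1.2527 -0.4705  0.2054] 0.043898878699021954
```

View pics/v2.png

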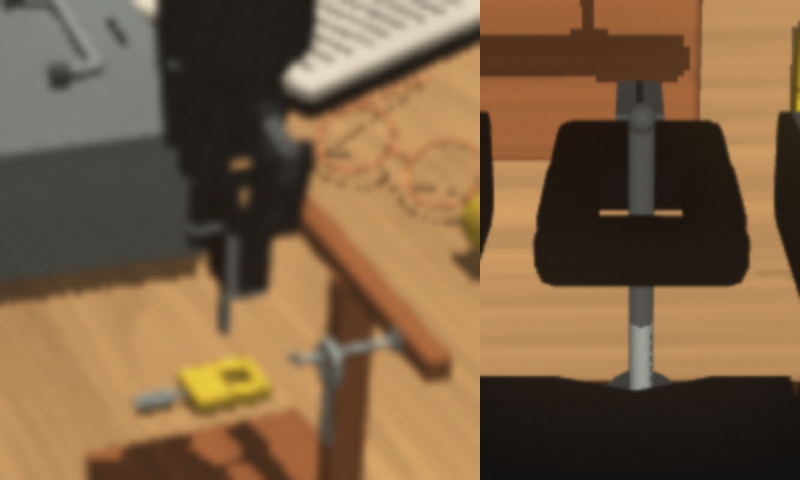

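The head sits centred between the fingers with the peg through its hole, so I'll close on it.

```bash
python3 - <<'E'
from h import *
c=load("pics/w2.npz"); print(plane(c,[(320.5,381.5),(267,370),(374,370)],.160))
E
python3 -m handwheel '[{"translation":[0,0,0],"angular":[0,0,0],"hand":0.6},{"translation":[0,0,0],"angular":[0,0,0],"hand":0.7},{"translation":[0,0,0],"angular":[0,0,0],"hand":0.7},{"translation":[0,0,0],"angular":[0,0,0],"hand":0.8},{"translation":[0,0,0],"angular":[0,0,0],"hand":0.8},{"translation":[0,0,0],"angular":[0,0,0],"hand":0.8}]' 60
```

```text
[[ 0.5775 -0.1325  0.16  ]
 [ 0.5735 -0.1478  0.16  ]
 [ 0.5741 -0.117   0.16  ]]
clock: 3.65
position: [0.5742, -0.1328, 0.1234]
ee_rot: [0.001, 0.01, 1.0, -0.0]
contact_force: [-0.4, -0.2, 5.7]
width: 0.0309
gripper_force: 59.0
```

```bash
python3 -m handwheel '[{"translation":[0,0,-0.0025],"angular":[0,0,0],"hand":0.8},{"translation":[0,0,-0.0025],"angular":[0,0,0],"hand":0.8},{"translation":[0,0,-0.0025],"angular":[0,0,0],"hand":0.8},{"translation":[0,0,0],"angular":[0,0,0],"hand":0.8},{"translation":[0,0,0],"angular":[0,0,0],"hand":0.8}]' 60
python3 - <<'E'
from h import *
im,c=grab("wrist","pics/w3.png"); s=manip.get_state(); print(s["position"],s["contact_force"],s["moment"],s["width"])
w=im[240:480,200:440]; cv2.imwrite("pics/v3.png",cv2.resize(w,(480,480)))
E
```

```text
clock: 4.07
position: [0.5735, -0.1324, 0.1298]
ee_rot: [-0.0, 0.01, 1.0, 0.0]
contact_force: [0.7, -0.4, 0.3]
width: 0.0313
gripper_force: 59.3
[ 0.5734 -0.1324  0.1296] [-0.2757  0.3082  0.439 ] [-0.0245  0.0007 -0.0107] 0.03137319626483696
```

View pics/v3.png

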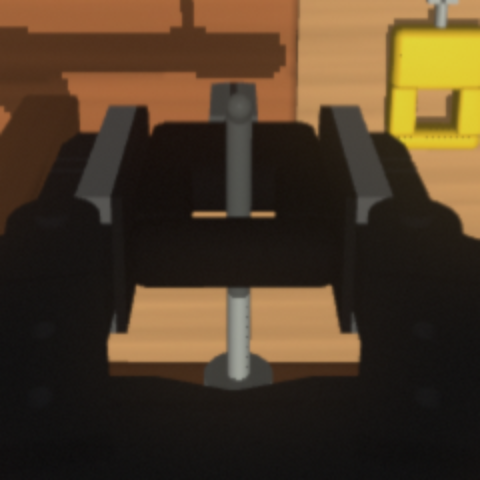

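The key is held squarely, the peg passes through the middle of its hole, and the wrist force is near zero. I'll lift 1 mm more, draw it off the peg and raise it clear.

```bash
python3 -m handwheel '[{"translation":[0,0,-0.001],"angular":[0,0,0],"hand":0.8},{"translation":[0.006,0,0],"angular":[0,0,0],"hand":0.8},{"translation":[0.006,0,0],"angular":[0,0,0],"hand":0.8},{"translation":[0.006,0,0],"angular":[0,0,0],"hand":0.8},{"translation":[0.006,0,0],"angular":[0,0,0],"hand":0.8},{"translation":[0.006,0,0],"angular":[0,0,0],"hand":0.8},{"translation":[0.01,0,0],"angular":[0,0,0],"hand":0.8},{"translation":[0.01,0,0],"angular":[0,0,0],"hand":0.8},{"translation":[0.01,0,0],"angular":[0,0,0],"hand":0.8},{"translation":[0,0,0],"angular":[0,0,0],"hand":0.8}]'
python3 -m handwheel '[{"translation":[0,0,-0.02],"angular":[0,0,0],"hand":0.8},{"translation":[0,0,-0.02],"angular":[0,0,0],"hand":0.8},{"translation":[0,0,-0.02],"angular":[0,0,0],"hand":0.8},{"translation":[0,0,-0.01],"angular":[0,0,0],"hand":0.8},{"translation":[-0.01,0.035,0],"angular":[0,0,0],"hand":0.8},{"translation":[-0.01,0.035,0],"angular":[0,0,0],"hand":0.8},{"translation":[-0.01,0.035,0],"angular":[0,0,0],"hand":0.8},{"translation":[-0.01,0.035,0],"angular":[0,0,0],"hand":0.8},{"translation":[-0.01,0.035,0],"angular":[0,0,0],"hand":0.8},{"translation":[-0.01,0.035,0],"angular":[0,0,0],"hand":0.8}]'
python3 -m handwheel '[{"translation":[-0.01,0.035,0],"angular":[0,0,0],"hand":0.8},{"translation":[0,0.035,0],"angular":[0,0,0],"hand":0.8},{"translation":[0,0.035,0],"angular":[0,0,0],"hand":0.8},{"translation":[0,0.016,0],"angular":[0,0,0],"hand":0.8},{"translation":[0,0,0],"angular":[0,0,0],"hand":0.8},{"translation":[0,0,0],"angular":[0,0,0],"hand":0.8},{"translation":[0,0,0],"angular":[0,0,0],"hand":0.8}]'
python3 - <<'E'
from h import *
im,c=grab("wrist","pics/w4.png"); s=manip.get_state(); print(s["position"],s["ee_rot"],s["contact_force"],s["width"],s["qpos"])
E
```

```text
clock: 4.95
position: [0.5106, -0.1308, 0.1307]
ee_rot: [-0.001, 0.01, 1.0, 0.0]
contact_force: [-0.6, 0.5, -0.5]
width: 0.0315
gripper_force: 59.3
clock: 5.78
position: [0.5777, 0.0791, 0.2005]
ee_rot: [0.0, 0.01, 1.0, -0.0]
contact_force: [1.7, -1.0, -0.8]
width: 0.0311
gripper_force: 59.5
clock: 6.37
position: [0.5897, 0.1974, 0.2004]
ee_rot: [-0.0, 0.01, 1.0, -0.001]
contact_force: [0.5, -0.3, -0.4]
width: 0.031
gripper_force: 59.5
[0.5898 0.1971 0.2006] [-0.0002  0.0101  0.9999 -0.0004] [ 0.8208 -0.6992  0.4168] 0.03076675370024069 [ 0.2111  0.3639  1.4505 -0.0008  1.3277 -1.3394]
```

View pics/w4.png

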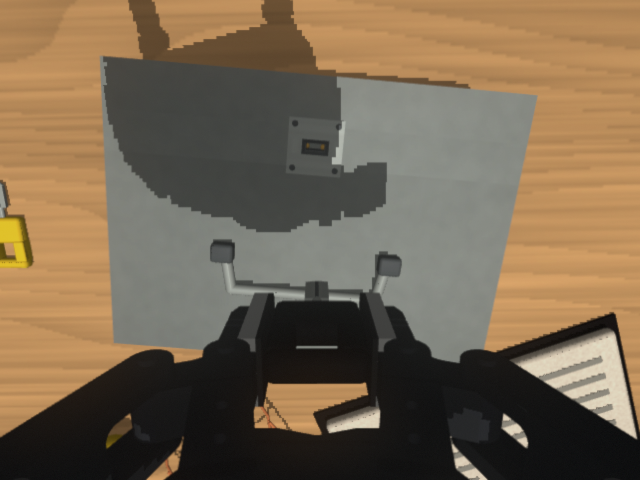

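The lock plate is at (287–343, 118–177), with its slot at (315,147) turned a few degrees. The key blade shows at (317,290). I'll measure the slot, the lid and the in-hand blade.

Run:
```python
from h import *
im=cv2.imread("pics/w4.png"); c=load("pics/w4.npz"); g=cv2.cvtColor(im,cv2.COLOR_BGR2GRAY)
r0,r1,c0,c1=132,163,296,336
hsv=cv2.cvtColor(im,cv2.COLOR_BGR2HSV)
m=((g<50)|((hsv[...,0]<25)&(hsv[...,1]>90))).astype(np.uint8); mm=np.zeros_like(m); mm[r0:r1,c0:c1]=m[r0:r1,c0:c1]
cs=max(cv2.findContours(mm,0,1)[0],key=cv2.contourArea); R_=cv2.minAreaRect(cs); print("slot",R_)
box=cv2.boxPoints(R_); P=plane(c,np.vstack([box,[R_[0]]]),.096); print(P)
P=plane(c,[(102.5,57.5),(536.5,96.5),(114,343)],.090); d=P[1]-P[0]; print("lid",P,"yaw",np.degrees(np.arctan2(-d[0],d[1])),np.linalg.norm(d))
bx=P[0]; u=d/np.linalg.norm(d); v=np.array([-u[1]*-1,-u[0],0]) # +x box
v=np.array([u[1],-u[0],0]); print("keyhole from lid corner",P[0]+u*.125+v*.04)
A=cv2.resize(im[108:188,275:355],(480,480),interpolation=cv2.INTER_CUBIC); B=cv2.resize(im[275:355,277:357],(480,480),interpolation=cv2.INTER_CUBIC)
B=np.clip(B.astype(float)*2,0,255).astype(np.uint8)
cv2.imwrite("pics/v4.png",cv2.resize(np.hstack([A,B]),(800,400)))
```

```text
slot ((314.5, 147.0), (14.0, 25.0), 90.0)
[[0.5283 0.1896 0.096 ]
 [0.5286 0.204  0.096 ]
 [0.5365 0.2039 0.096 ]
 [0.5362 0.1894 0.096 ]
 [0.5324 0.1967 0.096 ]]
lid [[0.4811 0.0785 0.09  ]
 [0.5065 0.325  0.09  ]
 [0.6589 0.0589 0.09  ]] yaw -5.885917976952567 0.24783274198568092
keyhole from lid corner [0.5337 0.1987 0.09  ]
```

View pics/v4.png

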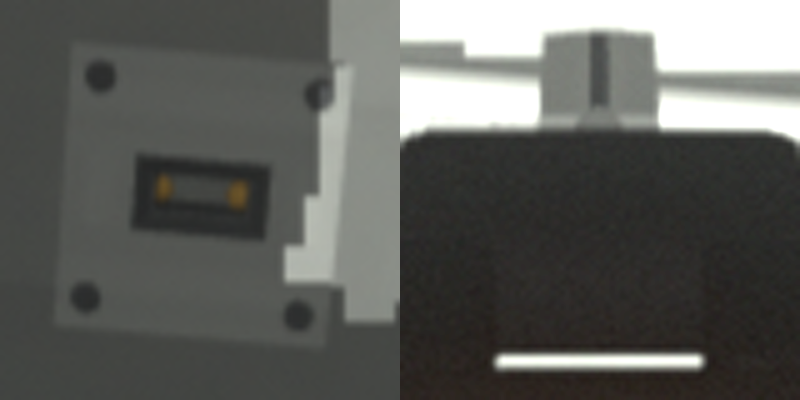

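Run:
```python
from h import *
c=load("pics/w4.npz"); s=manip.get_state(); p=s["position"]; Rt=rot(s["ee_rot"])
P=plane(c,[(289.4,116.6),(286,173),(340,177.4)],.096)
a=P[1]-P[0]; b=P[2]-P[1]; print("plate",P,np.linalg.norm(a),np.linalg.norm(b),"yaws",np.degrees(np.arctan2(a[1],a[0])),np.degrees(np.arctan2(-b[0],b[1])),"ctr",(P[0]+P[2])/2)
K=plane(c,[(315.2,147.4)],.096)[0]; print("keyhole",K)
T=plane(c,[(316.8,281.6)],p[2]-.0374)[0]; print("tip",T,"in tool",(T-p)@Rt)
# slot edge yaw, image of blade edges
e=plane(c,[(277+28.6,275+6.5),(277+51,275+6.5)],p[2]-.038); print("blade",e)
print("delta world",K-T,"tool y yaw",np.degrees(np.arctan2(-Rt[0,1],Rt[1,1])))
```

```text
plate [[0.5153 0.1828 0.096 ]
 [0.547  0.1797 0.096 ]
 [0.5501 0.2114 0.096 ]] 0.0318188153562974 0.031809541903156484 yaws -5.629623437875724 -5.7081537329981415 ctr [0.5327 0.1971 0.096 ]
keyhole [0.5326 0.1971 0.096 ]
tip [0.5898 0.1969 0.1632] in tool [ 0.0001 -0.0001  0.0374]
blade [[0.5898 0.1918 0.1626]
 [0.59   0.202  0.1626]]
delta world [-0.0571  0.0002 -0.0672] tool y yaw -1.1535340038403092
```

```bash
python3 -m handwheel '[{"translation":[0.019,0,0],"angular":[0,0,0],"hand":0.8},{"translation":[0.019,0,0],"angular":[0,0,0],"hand":0.8},{"translation":[0.019,-0.001,0],"angular":[0,0,4.5],"hand":0.8},{"translation":[0,0,0.02],"angular":[0,0,0],"hand":0.8},{"translation":[0,0,0.02],"angular":[0,0,0],"hand":0.8},{"translation":[0,0,0.015],"angular":[0,0,0],"hand":0.8},{"translation":[0,0,0.005],"angular":[0,0,0],"hand":0.8},{"translation":[0,0,0],"angular":[0,0,0],"hand":0.8},{"translation":[0,0,0],"angular":[0,0,0],"hand":0.8},{"translation":[0,0,0],"angular":[0,0,0],"hand":0.8}]'
python3 - <<'E'
from h import *
im,c=grab("wrist","pics/w5.png"); s=manip.get_state(); print(s["position"],s["ee_rot"],s["contact_force"],s["qpos"])
A=cv2.resize(im[220:320,267:367],(600,600),interpolation=cv2.INTER_CUBIC); A=np.clip(A.astype(float)*1.8,0,255).astype(np.uint8)
cv2.imwrite("pics/v5.png",A)
E
```

```text
clock: 7.25
position: [0.5339, 0.198, 0.1419]
ee_rot: [0.001, 0.049, 0.999, 0.0]
contact_force: [0.6, 0.3, -0.5]
width: 0.0313
gripper_force: 59.4
[0.5339 0.1982 0.142 ] [0.0012 0.0491 0.9988 0.0003] [0.7015 0.7653 0.2466] [ 0.2333  0.3299  1.6586 -0.0001  1.1506 -1.2391]
```

View pics/v5.png

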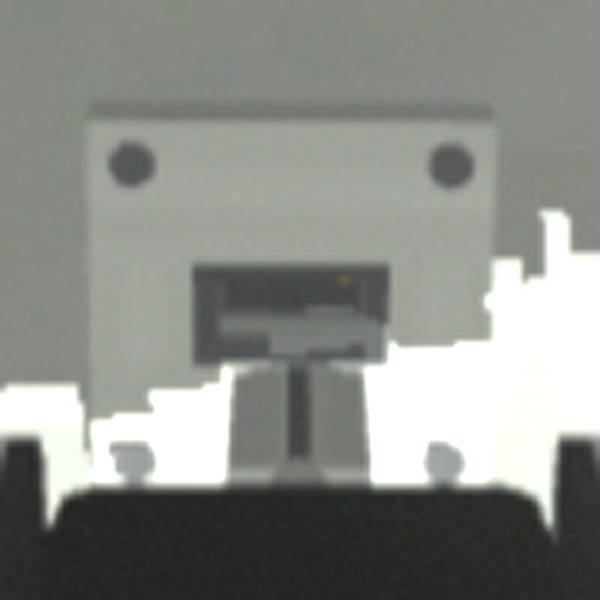

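The slot mouth is centred at px (315.4,272.3) and the blade tip at (317.0,280.5). The slot is square to the image, so the yaw matches. I'll compute the remaining offset.

Run:
```python
from h import *
c=load("pics/w5.npz"); s=manip.get_state(); p=s["position"]; Rt=rot(s["ee_rot"])
K=plane(c,[(315.4,272.3)],.096)[0]; T=plane(c,[(317.0,280.6)],p[2]-.0374)[0]
print(K,T,"tool delta",(K-T)@Rt,"tip in tool",(T-p)@Rt,"tool y yaw",np.degrees(np.arctan2(-Rt[0,1],Rt[1,1])),Rt[:,2])
```

```text
[0.5326 0.197  0.096 ] [0.5336 0.1976 0.1046] tool delta [ 0.001  -0.0007  0.0086] tip in tool [ 0.0003 -0.0006  0.0374] tool y yaw -5.6327015998941015 [ 0.0024  0.0005 -1.    ]
```

```bash
python3 -m handwheel '[{"translation":[0.001,-0.0006,0.003],"angular":[0,0,0],"hand":0.8},{"translation":[0,0,0.003],"angular":[0,0,0],"hand":0.8},{"translation":[0,0,0.003],"angular":[0,0,0],"hand":0.8},{"translation":[0,0,0.002],"angular":[0,0,0],"hand":0.8},{"translation":[0,0,0.002],"angular":[0,0,0],"hand":0.8},{"translation":[0,0,0],"angular":[0,0,0],"hand":0.8},{"translation":[0,0,0],"angular":[0,0,0],"hand":0.8}]'
python3 -m handwheel '[{"translation":[0,0,0.002],"angular":[0,0,0],"hand":0.8},{"translation":[0,0,0.002],"angular":[0,0,0],"hand":0.8},{"translation":[0,0,0],"angular":[0,0,0],"hand":0.8}]'
```

```text
clock: 7.88
position: [0.5317, 0.1979, 0.1276]
ee_rot: [-0.0, 0.049, 0.999, -0.0]
contact_force: [-0.7, -0.4, -0.7]
width: 0.0307
gripper_force: 59.4
clock: 8.13
position: [0.5316, 0.1978, 0.1234]
ee_rot: [-0.0, 0.049, 0.999, -0.0]
contact_force: [-0.2, 0.5, -0.1]
width: 0.031
gripper_force: 59.4
```

```bash
python3 -m handwheel '[{"translation":[0,0,0.002],"angular":[0,0,0],"hand":0.8},{"translation":[0,0,0.002],"angular":[0,0,0],"hand":0.8},{"translation":[0,0,0.001],"angular":[0,0,0],"hand":0.8},{"translation":[0,0,0],"angular":[0,0,0],"hand":0.8}]' 90
python3 -m handwheel '[{"translation":[0,0,0.001],"angular":[0,0,0],"hand":0.8},{"translation":[0,0,0],"angular":[0,0,0],"hand":0.8}]' 90
```

```text
clock: 8.47
position: [0.5319, 0.1975, 0.1189]
ee_rot: [0.0, 0.049, 0.999, -0.0]
contact_force: [-0.6, -1.8, 0.5]
width: 0.0306
gripper_force: 88.8
clock: 8.63
position: [0.5319, 0.1974, 0.1183]
ee_rot: [0.0, 0.049, 0.999, -0.0]
contact_force: [-1.1, -2.5, 3.3]
width: 0.031
gripper_force: 89.0
```

```bash
python3 -m handwheel '[{"translation":[0,0,0.001],"angular":[0,0,0],"hand":0.8},{"translation":[0,0,0.001],"angular":[0,0,6],"hand":0.8},{"translation":[0,0,0.0005],"angular":[0,0,-6],"hand":0.8},{"translation":[0,0,0],"angular":[0,0,-6],"hand":0.8},{"translation":[0,0,0],"angular":[0,0,6],"hand":0.8},{"translation":[0,0,0],"angular":[0,0,0],"hand":0.8}]' 90
```

```text
clock: 9.13
position: [0.5316, 0.1971, 0.1152]
ee_rot: [-0.0, 0.05, 0.999, -0.001]
contact_force: [-0.7, -3.6, 1.5]
width: 0.0306
gripper_force: 89.0
```

```bash
python3 -m handwheel '[{"translation":[0,-0.0006,0.001],"angular":[0,0,0],"hand":0.8},{"translation":[0,0,0.001],"angular":[0,0,6],"hand":0.8},{"translation":[0,0,0.001],"angular":[0,0,-6],"hand":0.8},{"translation":[0,0,0],"angular":[0,0,-6],"hand":0.8},{"translation":[0,0,0],"angular":[0,0,6],"hand":0.8},{"translation":[0,0,0],"angular":[0,0,0],"hand":0.8}]' 90
python3 -m handwheel '[{"translation":[0,0,0.001],"angular":[0,0,6],"hand":0.8},{"translation":[0,0,0.0005],"angular":[0,0,-6],"hand":0.8},{"translation":[0,0,0],"angular":[0,0,-6],"hand":0.8},{"translation":[0,0,0],"angular":[0,0,6],"hand":0.8},{"translation":[0,0,0],"angular":[0,0,0],"hand":0.8}]' 90
```

```text
clock: 9.63
position: [0.5319, 0.1975, 0.1128]
ee_rot: [0.0, 0.049, 0.999, 0.0]
contact_force: [-1.1, -0.3, 4.4]
width: 0.0306
gripper_force: 89.3
clock: 10.05
position: [0.5319, 0.1977, 0.1111]
ee_rot: [0.0, 0.049, 0.999, 0.001]
contact_force: [-1.0, -0.7, 3.7]
width: 0.0307
gripper_force: 89.2
```

Depth is about 22 mm, and it is going smoothly at low force. I'll continue past the last pin.

```bash
python3 -m handwheel '[{"translation":[0,0,0.001],"angular":[0,0,6],"hand":0.8},{"translation":[0,0,0.001],"angular":[0,0,-6],"hand":0.8},{"translation":[0,0,0.0005],"angular":[0,0,-6],"hand":0.8},{"translation":[0,0,0],"angular":[0,0,6],"hand":0.8},{"translation":[0,0,0],"angular":[0,0,0],"hand":0.8}]' 90
python3 -m handwheel '[{"translation":[0,0,0.001],"angular":[0,0,6],"hand":0.8},{"translation":[0,0,0.001],"angular":[0,0,-6],"hand":0.8},{"translation":[0,0,0],"angular":[0,0,-6],"hand":0.8},{"translation":[0,0,0],"angular":[0,0,6],"hand":0.8},{"translation":[0,0,0],"angular":[0,0,0],"hand":0.8}]' 90
```

```text
clock: 10.47
position: [0.5318, 0.1976, 0.1083]
ee_rot: [0.0, 0.048, 0.999, 0.0]
contact_force: [-0.7, -0.7, 3.3]
width: 0.0308
gripper_force: 89.1
clock: 10.88
position: [0.5319, 0.1972, 0.1066]
ee_rot: [0.0, 0.048, 0.999, 0.0]
contact_force: [-1.4, -0.6, 5.3]
width: 0.0309
gripper_force: 89.3
```

```bash
python3 -m handwheel '[{"translation":[0,0,0.001],"angular":[0,0,6],"hand":0.8},{"translation":[0,0,0.001],"angular":[0,0,-6],"hand":0.8},{"translation":[0,0,0],"angular":[0,0,-6],"hand":0.8},{"translation":[0,0,0],"angular":[0,0,6],"hand":0.8},{"translation":[0,0,0],"angular":[0,0,0],"hand":0.8}]' 90
python3 -m handwheel '[{"translation":[0,0,0.001],"angular":[0,0,4],"hand":0.8},{"translation":[0,0,0.001],"angular":[0,0,-4],"hand":0.8},{"translation":[0,0,0],"angular":[0,0,-4],"hand":0.8},{"translation":[0,0,0],"angular":[0,0,4],"hand":0.8},{"translation":[0,0,0],"angular":[0,0,0],"hand":0.8}]' 90
```

```text
clock: 11.3
position: [0.532, 0.1972, 0.1043]
ee_rot: [0.0, 0.048, 0.999, 0.0]
contact_force: [0.1, -1.2, 2.6]
width: 0.0308
gripper_force: 89.1
clock: 11.72
position: [0.5323, 0.1972, 0.1037]
ee_rot: [0.001, 0.047, 0.999, 0.0]
contact_force: [-2.1, -0.9, 12.2]
width: 0.0307
gripper_force: 90.1
```

```bash
python3 -m handwheel '[{"translation":[0,0,0.001],"angular":[0,0,3],"hand":0.8},{"translation":[0,0,0],"angular":[0,0,-3],"hand":0.8},{"translation":[0,0,0],"angular":[0,0,0],"hand":0.8},{"translation":[0,0,0],"angular":[0,0,0],"hand":0.8},{"translation":[0,0,0],"angular":[0,0,0],"hand":0.8}]' 90
python3 - <<'E'
from h import *
im,c=grab("side","pics/d6.png"); w,_=grab("wrist","pics/w6.png"); s=manip.get_state(); print(s["position"],s["contact_force"],s["moment"])
A=cv2.resize(im[170:250,270:350],(400,400),interpolation=cv2.INTER_CUBIC)
B=cv2.resize(w[220:400,227:407],(400,400),interpolation=cv2.INTER_CUBIC); B=np.clip(B*1.8,0,255).astype(np.uint8)
cv2.imwrite("pics/v6.png",np.hstack([A,B]))
E
```

```text
clock: 12.13
position: [0.5324, 0.1972, 0.1037]
ee_rot: [0.001, 0.046, 0.999, 0.0]
contact_force: [-3.3, -2.2, 15.6]
width: 0.0307
gripper_force: 90.7
[0.5324 0.1972 0.1037] [-4.0733 -2.3345 16.0057] [-0.3808  0.6388  0.0276]
```

View pics/v6.png

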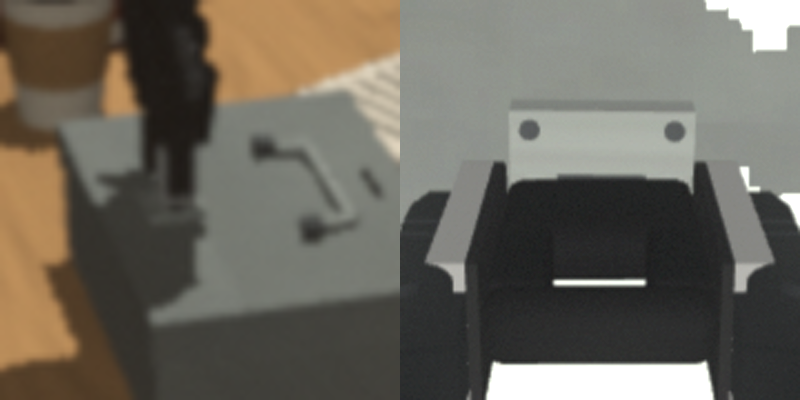

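The shoulder sits on the plate: the hard stop is at 29.7 mm, and the head is unchanged in the hand. Now I'll turn it clockwise.

```bash
python3 -m handwheel '[{"translation":[0.0005,-0.0004,0],"angular":[0,0,0],"hand":0.8},{"translation":[0,0,-0.0005],"angular":[0,0,5],"hand":0.8},{"translation":[0,0,0],"angular":[0,0,5],"hand":0.8},{"translation":[0,0,0],"angular":[0,0,5],"hand":0.8},{"translation":[0,0,0],"angular":[0,0,5],"hand":0.8},{"translation":[0,0,0],"angular":[0,0,5],"hand":0.8},{"translation":[0,0,0],"angular":[0,0,5],"hand":0.8},{"translation":[0,0,0],"angular":[0,0,0],"hand":0.8}]' 90
python3 -c "
from h import *
s=manip.get_state(); print(s['contact_force'],s['moment'],s['qpos'])"
```

```text
clock: 12.9
position: [0.5323, 0.1976, 0.1037]
ee_rot: [0.001, 0.304, 0.953, 0.001]
contact_force: [-2.0, -1.0, 12.2]
width: 0.0308
gripper_force: 90.3
[-1.9539 -0.9748 12.1554] [-0.0661  0.3762 -0.0316] [ 0.2324  0.3628  1.7151  0.0009  1.0604 -0.72  ]
```

```bash
python3 -m handwheel '[{"translation":[0,0,0],"angular":[0,0,6],"hand":0.8},{"translation":[0,0,0],"angular":[0,0,6],"hand":0.8},{"translation":[0,0,0],"angular":[0,0,6],"hand":0.8},{"translation":[0,0,0],"angular":[0,0,6],"hand":0.8},{"translation":[0,0,0],"angular":[0,0,6],"hand":0.8},{"translation":[0,0,0],"angular":[0,0,6],"hand":0.8},{"translation":[0,0,0],"angular":[0,0,6],"hand":0.8},{"translation":[0,0,0],"angular":[0,0,6],"hand":0.8},{"translation":[0,0,0],"angular":[0,0,6],"hand":0.8},{"translation":[0,0,0],"angular":[0,0,0],"hand":0.8}]' 90
python3 -c "
from h import *
s=manip.get_state(); print(s['contact_force'],s['moment'],s['qpos'])"
python3 -m handwheel '[{"translation":[0,0,0],"angular":[0,0,3],"hand":0.8},{"translation":[0,0,0],"angular":[0,0,3],"hand":0.8},{"translation":[0,0,0],"angular":[0,0,3],"hand":0.8},{"translation":[0,0,0],"angular":[0,0,0],"hand":0.8}]' 90
python3 -c "
from h import *
s=manip.get_state(); print(s['contact_force'],s['moment'],s['qpos'])"
```

```text
clock: 13.73
position: [0.5329, 0.1982, 0.1038]
ee_rot: [0.001, 0.704, 0.71, 0.002]
contact_force: [-1.4, 1.4, 11.9]
width: 0.0308
gripper_force: 90.1
[-1.3784  1.3858 11.8517] [ 0.2159  0.2679 -0.0239] [0.2326 0.363  1.7146 0.0019 1.0592 0.2231]
clock: 14.07
position: [0.533, 0.1983, 0.1038]
ee_rot: [0.0, 0.757, 0.653, 0.003]
contact_force: [-0.2, 0.8, 12.4]
width: 0.0307
gripper_force: 90.1
[-0.2188  0.7605 12.4087] [0.1833 0.196  0.0098] [0.2327 0.3631 1.7145 0.002  1.0589 0.3783]
```

```bash
for i in 1; do python3 -m handwheel '[{"translation":[0,0,0],"angular":[0,0,3],"hand":0.8},{"translation":[0,0,0],"angular":[0,0,3],"hand":0.8},{"translation":[0,0,0],"angular":[0,0,0],"hand":0.8}]' 90; done
python3 -c "
from h import *
s=manip.get_state(); print(s['contact_force'],s['moment'],s['qpos'])"
python3 -m handwheel '[{"translation":[0,0,0],"angular":[0,0,3],"hand":0.8},{"translation":[0,0,0],"angular":[0,0,2],"hand":0.8},{"translation":[0,0,0],"angular":[0,0,0],"hand":0.8},{"translation":[0,0,0],"angular":[0,0,0],"hand":0.8}]' 90
python3 -c "
from h import *
s=manip.get_state(); print(s['contact_force'],s['moment'],s['qpos'])
im,c=grab('wrist','pics/w7.png')"
```

```text
clock: 14.32
position: [0.5331, 0.1983, 0.1037]
ee_rot: [0.0, 0.79, 0.613, 0.003]
contact_force: [0.3, 2.0, 11.3]
width: 0.0305
gripper_force: 90.1
[ 0.2911  1.9594 11.2759] [ 0.2139  0.1907 -0.0234] [0.2327 0.3631 1.7145 0.0019 1.0588 0.483 ]
clock: 14.65
position: [0.5331, 0.1983, 0.1038]
ee_rot: [0.0, 0.816, 0.579, 0.003]
contact_force: [0.1, 1.5, 11.6]
width: 0.0308
gripper_force: 90.1
[ 0.0742  1.4953 11.5772] [0.2614 0.2098 0.1492] [0.2327 0.3631 1.7144 0.0019 1.0587 0.5683]
```

```bash
python3 -m handwheel '[{"translation":[0,0,0],"angular":[0,0,2],"hand":0.8},{"translation":[0,0,0],"angular":[0,0,0],"hand":0.8},{"translation":[0,0,0],"angular":[0,0,0],"hand":0.8},{"translation":[0,0,0],"angular":[0,0,0],"hand":0.8}]' 90
python3 - <<'E'
from h import *
s=manip.get_state(); print(s['contact_force'],s['moment'],s['qpos'])
w,_=grab('wrist','pics/w8.png')
B=cv2.resize(w[200:420,207:427],(600,600),interpolation=cv2.INTER_CUBIC); cv2.imwrite("pics/v8.png",np.clip(B*1.8,0,255).astype(np.uint8))
E
```

```text
clock: 15.03
position: [0.5331, 0.1983, 0.1037]
ee_rot: [0.0, 0.825, 0.565, 0.003]
contact_force: [0.0, 1.2, 11.9]
width: 0.0307
gripper_force: 90.1
[ 0.0088  1.213  11.9233] [0.2026 0.2364 0.2497] [0.2328 0.3632 1.7144 0.0017 1.0587 0.6029]
```

View pics/v8.png

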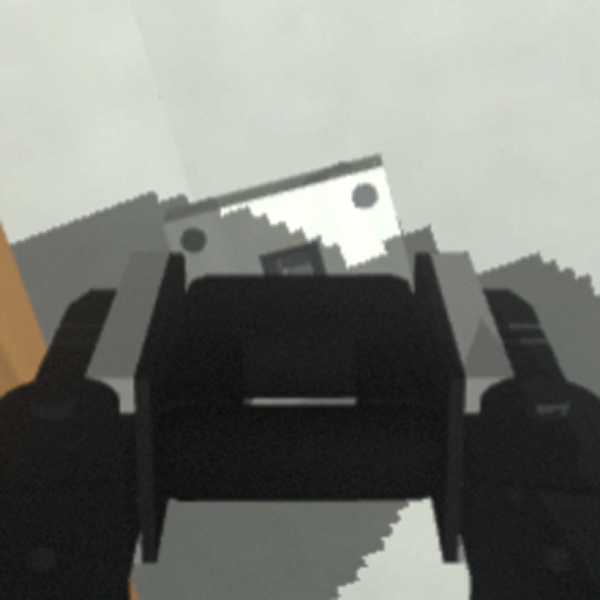

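The head is still square in the fingers, with the keyway mouth end visible beyond it at crop (290,262). The moment climbs steeply with angle (0.15 to 0.25 N m over 2°), so the cylinder is at its stop. I'll hand it in.

```bash
python3 -c "
from rig import manip
print(manip.sign_off())"
```

```text
the job is handed in; nothing more can be done
None
```

I took the black-headed key off its peg, eased it past the pins to full depth (about 30 mm), turned it clockwise to the stop and handed the job in at about 15 s, with the key gripped at 90 N and held turned.

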